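# Change the roll in the label printer

## Robot

A 6-joint arm with a two-finger parallel gripper is mounted at the origin on the work surface; the furniture and walls round the work are solid. World frame = base frame: x ahead of the robot, y to its left, z up, the work surface at z = 0. Lengths are in mm, angles in rad, forces in N, time in s.
With the tool pointing down it reaches from about 300 to 775 mm from the base axis. Payload 14.6 kg.
Tool frame: the origin (TCP) lies midway between the tips of the shut fingers; the grasp point (between the pads) lies 19 mm behind it (manip.grasp_offset is the distance from the TCP to the grasp point, in mm); z points along the fingers, y is the line along which they close (so a half turn about z gives the same grasp; the last joint's range is limited). The gripper opens to 94 mm and grips with 3 to 60 N. Pads are 16 mm wide; open, the fingers measure 119 mm over their backs; the gripper's body (75 mm by 177 mm) begins 78 mm behind the grasp point.
Start: joints at [-1.362, 0.3, 1.521, -0, 1.321, -0.067], TCP at [149.767, -529.206, 205.446] pointing down, gripper open.
Joint ranges: [-3.03, 3.03], [-0.79, 2.21], [0.23, 2.52], [-1.04, 4.18], [0, 3.07], [-2.55, 2.55]. Speed limits (rad/s): [2.22, 2.22, 2.57, 3.14, 3.14, 3.14].

## Interface

Orientations are given as [roll, pitch, yaw] about the fixed x, y, z axes, in that order (R = Rz(yaw) Ry(pitch) Rx(roll)).
In Python, from cell import manip, viewer gives the robot as it stands. The module is installed in compiled form; this text tells all that it offers.
- The arm moves only by the tool move_arm, never from a script. Its argument "moves" is a list of rows, each a list of 4 numbers: the shift along the tool's x, y, z in m, then the turn about the tool's z in rad. A call has 1 to 12 rows; each row is the pose to reach, as a shift and turn from the pose commanded when the call began, along the tool's axes at that moment; what a row does not reach only later rows make up. A row lasts 1/10 s, in which the tool goes at most 50 mm and 8.59 degrees, less where a joint would pass 70% of its speed; a pose out of reach is approached as far as the arm can. A call with a gripper value outside its range is refused whole. "jaw" is the finger opening in m, from 0 to 0.094, set as the call begins (left out, the last holds). The fingers move at their own pace and stop on an object; "squeeze" is the grip in N (left out, the last holds). Time passes only in rows, so rows that repeat a pose let the fingers close. It gives the time, the measured TCP pose, the force, the opening and the grip force at its end, in the units of the state.
- manip.read_state(): the state, without advancing time (a new reading comes with each control period).
- viewer.camera(name): name is "scene" or "top" or "wrist"; returns a dict with "frame" (400x640x3 uint8, blue, green, red), "z_map" (400x640 float32, mm along the optical axis (not along the pixel's ray), 0 where there is no reading), "fx", "fy", "cx", "cy" (pixels), "origin" and "orientation" of the camera in the world. Camera axes: x right, y down, z forward; pixel columns grow to the right and rows downward; lengths in mm; the calibration is good to about 2 mm. A picture is of the moment at which its call begins.
- manip.sign_off(): hands the job in; it is judged then, once.
The state is a dict: "clock": time; "joints": joint angles; "qd": joint speeds; "effort": joint torques, N m; "eef_pos": TCP position; "eef_rot": TCP orientation; "wrist_force": force on the tool from outside, world axes, zero at the start; "moment": the same for the moment, N m; "finger_gap": finger opening in mm; "finger_force": force on a finger pad.
Only numpy, scipy, OpenCV 4.12 (cv2) and the standard library are available. Lean on these libraries where they do the work, as an engineer would, in place of code of your own. Each camera call takes 0.05 s, during which the arm holds its last target. There are 200 camera calls.

## Task

The open label printer is nearly out of labels. Take the thin run-down roll out of it and stand it on its rim in the free place of the roll cradle, set the full white label roll on the support rollers in the printer, then swing the cover over and press it down until its catch snaps and holds it fully shut. Leave the other things on the bench where they are.

Things in the scene. Friction and masses are not known exactly. Their poses are not given: they have to be found in the camera images.
- printer: Label printer: near-black body 80 mm wide (y), about 165 mm deep, light grey domed cover with clear window. Origin: underside, straight below the axis of a seated full roll; x to its back (hinge side), y along the roll's axis, z up. Body top (rim) 41 mm high. Bay open at the top, 48 mm wide between cheeks with a 4 mm lead-in, 94 mm long; two support rollers (12 mm thick, 41 mm apart) in it.
- printer_seat (a point): Axis centre of a seated full roll: 63 mm above the printer's underside, 22 mm above its rim. Axes as printer. (The run-down roll lies on the same rollers, its axis 13 mm lower.)
- printer_hinge (a point): Middle of the cover's hinge axis (along the printer's y), at the back of the printer: 63 mm behind the seat, 45 mm above the underside.
- printer_tab (a point): Centre of the upper face of the black ribbed press tab at the cover's free front edge; tab 32 mm (x) by 54 mm (y), 5 mm thick. It turns with the cover: point z is normal to the tab's upper face, -x points to the free edge. Cover shut: 71 mm in front of the seat, 50 mm above the underside.
- printer_cover (a joint): Angle of the printer's cover, rad: 0 fully shut, growing as it opens, 1.22 at its stop. A stiff sprung hinge keeps it open, leaning over the bay. If not caught it springs up again; the catch takes about 10 N at the tab and snaps in over the last 10 mm of travel. Shut, the cover is a half cylinder of radius 57 mm about the full roll's axis, 60 mm wide, with straight walls down to the rim.
- cradle: Roll cradle: two steel rails along its y (12 mm thick, axes 44 mm apart and 14 mm high) in three plywood ribs 28 mm high, 84 mm deep (x); 168 mm long (y). Origin: centre of its underside. A place for one roll between each two ribs, 38 mm either side of the middle rib; rolls stand on their rims across both rails, axis along y. The full roll is in one place, the other is free.
- full_roll: Full roll of white labels, 82 mm across, 40 mm wide, core hole 41 mm, standing on its rim. The body's z is the roll's axis; its origin lies on one end face, so use full_axis.
- full_axis (a point): Middle of the full roll on its axis (point z along the axis).
- old_roll: Run-down roll: 60 mm across, 40 mm wide, core hole 41 mm with a brown cardboard core and a few turns of white labels; starts in the printer's bay. The body's z is the roll's axis; its origin lies on one end face, so use old_axis.
- old_axis (a point): Middle of the run-down roll on its axis (point z along the axis). Standing on the cradle's rails it is 42 mm above the bench.
- stapler: Bystander: blue stapler, 135 x 30 x 47 mm; origin at the centre of its underside.
- scanner: Bystander: grey hand scanner lying on its side, 142 x 110 x 42 mm; origin at the centre of its underside.
- date_stamp: Bystander: hand stamp with a red knob, 32 x 48 x 77 mm; origin at the centre of its underside.
- marker_red: Bystander: red and white marker, 110 x 15 x 15 mm, lying; origin at the centre of its underside.

How it is judged (in metres and radians):
At the end, for the whole second after the job is handed in: Cover held shut below 0.04 rad; full roll's axis centre within 12 mm of the seat, axis within 0.15 rad of the printer's y; run-down roll at rest on the rails: within 12 mm (x) and 75 mm (y) of the cradle's middle, 34 to 55 mm high, axis within 0.3 rad of the cradle's y (value of joint printer_cover below 0.04 rad and distance between full_axis and printer_seat below 0.012 m and angle between the z axis of full_roll and the y axis of printer, either way round below 0.15 rad and x of old_axis in the frame of cradle between -0.012 and 0.012 m and y of old_axis in the frame of cradle between -0.075 and 0.075 m and z of old_axis in the frame of cradle between 0.034 and 0.055 m and angle between the z axis of old_roll and the y axis of cradle, either way round below 0.3 rad and linear speed of each of full_roll, old_roll below 0.02 m/s); the robot touches nothing.
It fails at once if a bystander on the bench is pushed more than 4 cm from its place (distance of any of stapler, scanner, date_stamp, marker_red from where it was at the start of the episode above 0.04 m).
It also fails if it takes over 48 s, if anything falls off the work surface, if the arm or the gripper's body presses on something with over 40 N, if the wrist force passes 120 N, or if a joint passes its speed limit or range.

## Working session

There is one attempt and no reset: what is moved stays moved. The work goes in short steps, Python scripts to look and compute and a tool call to move; the robot and the scene stay as the last step left them, time stands still between calls to the robot, and variables do not carry over. Pictures are saved under pics/ and viewed, at most 11 in all, crops included, and the job is handed in when it is done.

Besides the shell and the picture viewer there is one more tool, called after ">>>" by a JSON object that holds its "api" and its "payload". move_arm: Moves the arm, as the interface text tells. Its arguments: {"type":"object","properties":{"moves":{"type":"array"},"jaw":{"type":"number"},"squeeze":{"type":"number"}},"required":["moves"]}

```bash
mkdir -p pics; cat > h.py <<'E'
import numpy as np, cv2
from cell import manip, viewer
from scipy.spatial.transform import Rotation as R
def grab(name):
    d=viewer.camera(name); z=d["z_map"]; v,u=np.mgrid[:400,:640]
    P=np.stack([(u-d["cx"])/d["fx"]*z,(v-d["cy"])/d["fy"]*z,z],-1)
    o=np.array(d["orientation"],float)
    M=R.from_euler("xyz",o).as_matrix() if o.shape==(3,) else (R.from_quat(o).as_matrix() if o.shape==(4,) else o)
    W=P@M.T+np.array(d["origin"]); W[z==0]=np.nan
    return d["frame"],W,d
E
python3 - <<'E'
from h import *
for n in("top","scene"):
    f,W,d=grab(n); cv2.imwrite(f"pics/{n}0.png",f); np.save(f"{n}0.npy",W); print(n,d["origin"],d["orientation"],d["fx"],np.nanmin(W[...,2]),np.nanmedian(W[...,2]))
print(manip.read_state())
E
```

```text
top [ 330.49946971 -200.54009062  983.69299487] [-3.02804864 -0.0178525  -1.58054088] 404.4649632262984 -758.3302545070968 -1.9532439666301116
scene [-254.99719941 -842.64434133  877.1092781 ] [-2.29573253e+00  1.45666621e-03 -8.30305810e-01] 464.7735822571568 -757.3719316503316 2.341514923865475
{'clock': 0.1, 'joints': array([-1.36157768e+00,  3.00411403e-01,  1.52151881e+00,  2.04925626e-05,
        1.32071578e+00, -6.65770766e-02]), 'qd': array([-0.00212192, -0.00135788, -0.00127976,  0.00016542, -0.00176036,
       -0.00132862]), 'effort': array([ 4.14485726e-05, -5.32644618e+01, -3.53284657e+01,  7.08971615e-02,
        2.34898907e-02, -6.33384502e-05]), 'eef_pos': array([ 149.7365183 , -528.97553897,  204.9454207 ]), 'eef_rot': array([-3.14054296e+00, -8.98825341e-05,  2.75790589e-01]), 'wrist_force': array([-0.00911942,  0.57227018, -0.8732737 ]), 'moment': array([ 0.02864094, -0.02721392,  0.00651196]), 'finger_force': 0.0, 'finger_gap': 93.8282914758754}
```

View pics/top0.png

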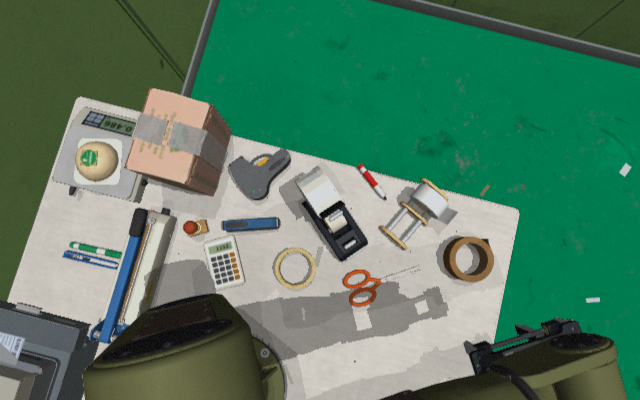

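View pics/scene0.png

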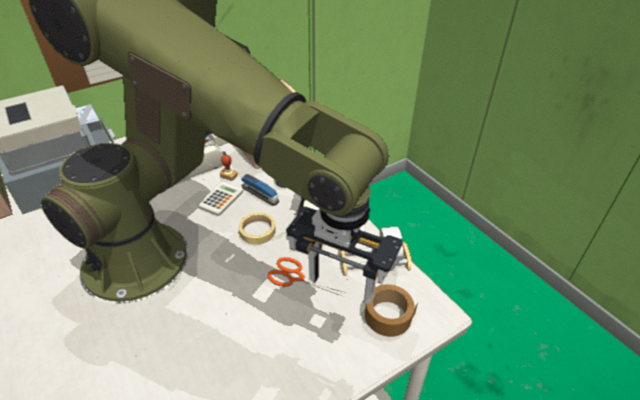

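The top view shows the printer around (335,215) with its cover hinged at the upper left. The cradle is around (415,212), with the full roll in its upper-right place. I'll enlarge this area and measure.

```bash
python3 - <<'E'
from h import *
f=cv2.imread("pics/top0.png"); W=np.load("top0.npy")
cv2.imwrite("pics/crop0.png",cv2.resize(f[155:265,285:455],None,fx=4.6,fy=4.6,interpolation=cv2.INTER_CUBIC))
np.set_printoptions(precision=0,suppress=True,linewidth=250)
# heights over region, stepped
print("cols",np.arange(290,456,5))
for v in range(160,265,5): print(v,np.round(W[v,290:456:5,2]))
for (u,v) in [(300,200),(368,240),(440,190),(390,240)]: print(u,v,W[v,u])
g=W[140:270,250:520]; hsv=cv2.cvtColor(f,cv2.COLOR_BGR2HSV)[140:270,250:520]
m=(hsv[...,2]<70)&(abs(g[...,2]-41)<9)
r=cv2.minAreaRect(g[m][:,:2].astype(np.float32));print("rim",m.sum(),r, np.median(g[m][:,2]))
E
```

```text
cols [290 295 300 305 310 315 320 325 330 335 340 345 350 355 360 365 370 375 380 385 390 395 400 405 410 415 420 425 430 435 440 445 450 455]
160 [  18.   -1.    0.    1.   -0.    1.    1.   -1. -734. -746. -746. -739. -745. -732. -730. -740. -740. -735. -741. -737. -746. -739. -735. -739. -742. -733. -749. -743. -741. -747. -741. -738. -740. -737.]
165 [   3.    0.    2.    0.   -2.   -1.    0.    1.   -2.   -3.   -1.   -4. -742. -746.   15. -742. -743. -742. -741. -743.   nan -734. -732. -739. -736. -739. -742. -742. -744. -746. -739. -746. -738. -737.]
170 [   1.   -2.   -3.   -1.   -3.  139.  147.    1.   -4.   -1.    2.   -4.   -2.   -0.   12.   15. -743. -734. -740. -745. -744. -741. -741. -738. -737. -739. -745. -740. -739. -748. -747. -743. -742. -741.]
175 [  -1.    0.   -4.  127.  143.  146.  153.  161.   -2.   -2.   -1.   -1.   -1.   -3.   -0.   14.   14.   -1.   -1.   -4. -732. -739. -740. -740. -738. -743. -744. -742. -740. -737. -741. -734. -746. -743.]
180 [  -1.   -1.  141.  147.  155.  156.  161.  164.   -1.    0.    1.   -0.   -1.    1.   -0.   -0.   17.   -1.    0
[... 2247 characters left out ...]
0.  1. -1. -0.  0. -2. 20. 48.]
250 [22. 23. 24. -3. -2. -0.  1. -1. -2. 39. 38. 17. 37. 29. 13. -3. -2. -2.  1.  0. -0. -1.  0. 12. -1. -2. -3.  3.  1. -0.  0.  5. 43. 48.]
255 [-3. -1. -3. 25. 22. -3. -1.  3.  3. -0. 44. 37. 20.  0. -3. -1. -1.  1. -3. -0. -1.  1. -0. -3. -0. -0. -3.  2. -0. -1. -5. 15. 46. 46.]
260 [-4. -2. -0. -1. 24. -1. -1.  4. -0.  2. 22. 13.  1.  2.  1. -3.  4. -2. -1.  2.  1. -0. -1. -0. -3.  1. -0. -1. -2.  0.  0. 18. 50. 47.]
300 200 [ 433. -162.    0.]
368 240 [ 334. -327.   -4.]
440 190 [ 452. -499.   26.]
390 240 [ 334. -379.    2.]
rim 1047 ((358.13909912109375, -325.49285888671875), (560.8538818359375, 175.66221618652344), 68.44239807128906) 39.11739109057521
```

View pics/crop0.png

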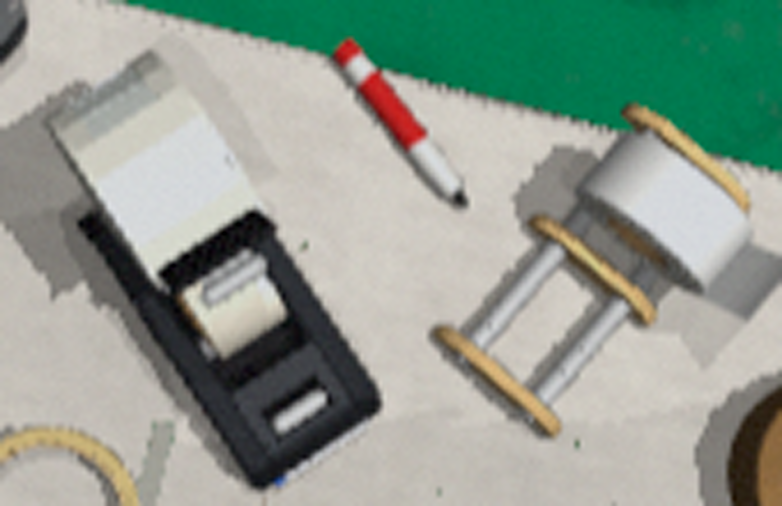

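The crop shows three things:
- **Printer:** the cover leans over the bay, with its free edge near crop (215,250). The old roll is at about crop (235,310).
- **Cradle:** the free place is at lower left, about crop (545,325), and the full roll is at about (665,210).
- **Edge of work area:** the red marker is at about (400,120).

Next I'll fit the poses.

```bash
cat > fit.py <<'E'
from h import *
np.set_printoptions(precision=3,suppress=True)
f=cv2.imread("pics/top0.png"); W=np.load("top0.npy"); v,u=np.mgrid[:400,:640]; hsv=cv2.cvtColor(f,cv2.COLOR_BGR2HSV)
Z=W[...,2]
m=(u>300)&(u<375)&(v>200)&(v<262)&(Z>33)&(Z<49)
n,l,s,c=cv2.connectedComponentsWithStats(m.astype(np.uint8),connectivity=8); k=1+s[1:,4].argmax()
P=W[l==k][:,:2].astype(np.float32); r=cv2.minAreaRect(P); print("rim comp",len(P),r); print(cv2.boxPoints(r))
m=(u>315)&(u<355)&(v>212)&(v<238)&(Z>55)&(Z<95); Q=W[m]; print("old roll top",len(Q),Q.mean(0),cv2.minAreaRect(Q[:,:2].astype(np.float32)))
m=(u>300)&(u<350)&(v>165)&(v<222)&(Z>115)&(Z<200); Q=W[m]; print("cover",len(Q),cv2.minAreaRect(Q[:,:2].astype(np.float32)))
# full roll: cylinder fit, horizontal axis
from scipy.optimize import least_squares
m=(u>405)&(u<452)&(v>182)&(v<225)&(Z>50)&(Z<105)&(hsv[...,1]<45); Q=W[m]
def cyl(p,Q,rad):
    x,y,z,t=p; n=np.array([-np.sin(t),np.cos(t)]); d=(Q[:,:2]-[x,y])@n
    return np.hypot(d,Q[:,2]-z)-rad
m0=Q.mean(0); best=least_squares(cyl,[m0[0],m0[1],55,-.8],args=(Q,41),loss="soft_l1",f_scale=2); t=best.x[3]; a=np.array([np.cos(t),np.sin(t)])
ok=abs(best.fun)<4; s_=(Q[ok][:,:2]-best.x[:2])@a; lo,hi=np.percentile(s_,[1,99]); print("full",best.x,"len",lo,hi,"ctr",best.x[:2]+a*(lo+hi)/2)
m=(u>375)&(u<455)&(v>178)&(v<255)&(Z>8)&(Z<33)&(hsv[...,0]>10)&(hsv[...,0]<25)&(hsv[...,1]>60); Q=W[m]
print("cradle wood",len(Q),cv2.minAreaRect(Q[:,:2].astype(np.float32)),cv2.boxPoints(cv2.minAreaRect(Q[:,:2].astype(np.float32))))
E
python3 fit.py
```

```text
rim comp 1012 ((377.3524475097656, -243.91229248046875), (159.24766540527344, 80.56546020507812), 33.882774353027344)
[[ 288.793 -254.86 ]
 [ 333.708 -321.744]
 [ 465.912 -232.964]
 [ 420.997 -166.08 ]]
old roll top 211 [ 372.063 -245.632   73.198] ((376.99908447265625, -245.2788848876953), (37.29546356201172, 40.6175422668457), 32.9216194152832)
cover 1454 ((429.11566162109375, -210.77369689941406), (118.52919006347656, 60.162620544433594), 32.9098014831543)
full [ 890.27  -792.572   54.451   -0.612] len -595.425151610435 -552.9156839977026 ctr [ 420.174 -462.904]
cradle wood 425 ((371.7010192871094, -465.89556884765625), (158.58644104003906, 164.6244354248047), 48.45070266723633) [[ 257.507 -470.643]
 [ 380.71  -579.832]
 [ 485.895 -461.148]
 [ 362.692 -351.959]]
```

>>> {"api": "move_arm", "payload": {"moves": [[0.227,-0.142,-0.12,-0.305],[0.227,-0.142,-0.12,-0.305],[0.227,-0.142,-0.12,-0.305],[0.227,-0.142,-0.12,-0.305],[0.227,-0.142,-0.12,-0.305],[0.227,-0.142,-0.12,-0.305],[0.227,-0.142,-0.12,-0.305],[0.227,-0.142,-0.12,-0.305],[0.227,-0.142,-0.12,-0.305]], "jaw": 0.066}}

```text
clock: 1.0
eef_pos: [328.9, -331.2, 324.6]
eef_rot: [-3.14, 0.0, 0.58]
wrist_force: [-0.2, -0.3, -0.7]
finger_gap: 66.1
finger_force: 0.0
```

```bash
python3 - <<'E'
from h import *
s=manip.read_state(); print(s["clock"],s["eef_pos"],s["eef_rot"],s["finger_gap"])
f,W,d=grab("wrist"); cv2.imwrite("pics/w1.png",f); np.save("w1.npy",W); print(d["origin"],d["orientation"])
f,W,d=grab("scene"); cv2.imwrite("pics/s1.png",f); np.save("s1.npy",W)
E
```

```text
1.0 [ 328.8994297  -331.19495137  324.63487006] [-3.14024973e+00  3.19594260e-04  5.80124964e-01] 66.06850176868664
[ 394.78590304 -289.13369152  504.41204201] [ 2.86747211e+00  5.95368777e-04 -9.91371970e-01]
```

View pics/w1.png

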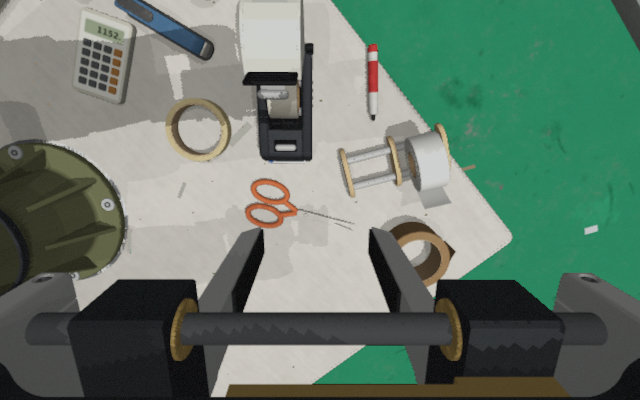

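The wrist view shows the printer upright in the picture: tab edge at about (272,78), old roll at about (285,103), bay down to row 130. The cradle's ribs are at (345,170), (395,160) and (443,145), and the full roll is at (428,160). I'll fit the poses in the printer and cradle frames.

```bash
cat > fit2.py <<'E'
from h import *
from scipy.optimize import least_squares
np.set_printoptions(precision=1,suppress=True,linewidth=200)
def cyl(p,Q,rad):
    s,z,t=p; n=np.array([np.cos(t),np.sin(t)]); return np.hypot(Q[:,:2]@n-s,Q[:,2]-z)-rad
for tag in("top0","w1"):
    f=cv2.imread(f"pics/{tag}.png"); W=np.load(tag+".npy"); hsv=cv2.cvtColor(f,cv2.COLOR_BGR2HSV); Z=W[...,2]
    t=.583; R2=np.array([[np.cos(t),np.sin(t)],[-np.sin(t),np.cos(t)]])
    L=(W[...,:2]-[372,-247])@R2.T; near=(abs(L[...,0])<130)&(abs(L[...,1])<60)
    # rim yaw
    m=near&(Z>33)&(Z<49); n,l,s,c=cv2.connectedComponentsWithStats(m.astype(np.uint8),connectivity=4); k=1+s[1:,4].argmax()
    r=cv2.minAreaRect(W[l==k][:,:2].astype(np.float32)); print(tag,"rim",np.round(r[0],1),np.round(r[1],1),r[2], "z",np.median(Z[l==k]))
    A=L[l==k]; print(" rim local x",np.percentile(A[:,0],[1,99]),"y",np.percentile(A[:,1],[1,99]))
    a=A[(A[:,0]<-20)&(abs(A[:,1])<18)]; print(" front deck x",np.percentile(a[:,0],[1,99]))
    m=near&(Z>170)&(abs(L[...,0])<60); print(" tab edge x",np.percentile(L[m][:,0],[1,5]),"y",np.percentile(L[m][:,1],[2,98]),"z",np.percentile(Z[m],98))
    m=near&(Z>50)&(Z<84)&(abs(L[...,0])<40)&(abs(L[...,1])<30); Q=L[m]; z=Z[m]
    print(" roll pts x",np.percentile(Q[:,0],[2,98]),"y",np.percentile(Q[:,1],[2,98]),"zmax",np.percentile(z,97))
    Q3=np.c_[Q,z]; b=least_squares(lambda p:np.hypot(Q3[:,0]-p[0],Q3[:,2]-p[1])-30,[0,50],loss="soft_l1",f_scale=1.5); print(" oldroll local x,z",b.x,len(Q3))
    # full roll
    box=(W[...,0]>370)&(W[...,0]<500)&(W[...,1]<-410)&(W[...,1]>-540)
    m=box&(Z>62)&(Z<105); Q=W[m]; top=None
    b=least_squares(cyl,[450*np.cos(.76)-470*np.sin(.76),55,.76],args=(Q,41),loss="soft_l1",f_scale=1.5)
    b2=least_squares(cyl,[420*np.cos(.76)-465*np.sin(.76),55,.76],args=(Q,41),loss="soft_l1",f_scale=1.5,bounds=([-400,50,.5],[400,60,1.1]))
    for q in(b,b2):
        th=q.x[2]; ax=np.array([-np.sin(th),np.cos(th)]); s_=Q[abs(q.fun)<3][:,:2]@ax; e=np.percentile(s_,[1,99])
        print(" full",q.x,q.cost,"len",e[1]-e[0],"ctr",q.x[0]*np.array([np.cos(th),np.sin(th)])+ax*e.mean())
    # wood ribs: each component
    box=(W[...,0]>280)&(W[...,0]<520)&(W[...,1]<-355)&(W[...,1]>-570)
    m=box&(Z>6)&(Z<34)&(hsv[...,1]>70)&(hsv[...,0]>8)&(hsv[...,0]<28)
    n,l,s,c=cv2.connectedComponentsWithStats(m.astype(np.uint8),connectivity=8)
    for k in range(1,n):
        if s[k,4]>25:
            r=cv2.minAreaRect(W[l==k][:,:2].astype(np.float32)); print(" rib",s[k,4],np.round(r[0],1),np.round(r[1],1),r[2],np.percentile(Z[l==k],90))
    m=box&(Z>10)&(Z<30)&(hsv[...,1]<60)&(W[...,1]>-470); Q=W[m]; print(" rails",m.sum(),Q.mean(0))
E
python3 fit2.py
```

```text
top0 rim [ 377.4 -243.9] [159.2  80.6] 33.882774353027344 z 39.21587422792754
 rim local x [-72.   75.7] y [-39.8  39.1]
 front deck x [-72.2 -31.6]
 tab edge x [20.4 20.7] y [-25.8  24.8] z 185.52172174881372
 roll pts x [-13.3  22.3] y [-20.   18.7] zmax 81.3704188012336
 oldroll local x,z [16.3 50.1] 216
 full [-46.5  54.4   0.8] 3673.38339486205 len 39.37141218785575 ctr [ 419.6 -461.6]
 full [-46.5  54.4   0.8] 3673.38338132351 len 39.36970493773299 ctr [ 419.6 -461.6]
 rib 108 [ 455.8 -489. ] [80.3  7.9] 49.768524169921875 28.660307034272684
 rib 138 [ 398.6 -436.4] [78.7  9.9] 48.353153228759766 27.990516358026742
 rib 124 [ 340.2 -384.4] [80.2  8.9] 48.0328483581543 28.455183870593565
 rib 93 [ 312. -519.] [11.9 66.6] 57.74716567993164 32.56401798056215
 rails 415 [ 382.6 -413.    17.7]
w1 rim [ 378.2 -244.2] [158.1  80.2] 32.33940505981445 z 40.88340582497153
 rim local x [-71.7  73.4] y [-40.7  38.6]
 front deck x [-71.8 -31. ]
 tab edge x [-59.9 -59.4] y [-56.8  28.6] z 456.44704660487747
 roll pts x [-13.6  27.4] y [-21.5  16.9] zmax 82.07807045972385
 oldroll local x,z [16.3 51.3] 719
 full [-85.6  56.    0.9] 10188.241963326927 len 39.48767272751297 ctr [ 420.  -461.9]
 full [-85.6  56.    0.9] 10188.241973255239 len 39.48751055905291 ctr [ 420.  -461.9]
 rib 117 [ 473.3 -469.8] [30.4  8.7] 51.8189811706543 28.36990897192643
 rib 263 [ 399.  -436.1] [79.4  9.5] 47.8497200012207 29.056674145966575
 rib 216 [ 340.7 -384. ] [78.9  7.2] 47.931541442871094 29.346493533986404
 rib 247 [ 323.9 -530.4] [14.2 70.2] 36.83883285522461 30.85996970890435
 rails 978 [ 384.5 -409.5   18.8]
```

```bash
python3 - <<'E'
from h import *
np.set_printoptions(precision=1,suppress=True,linewidth=220)
t=.583; R2=np.array([[np.cos(t),np.sin(t)],[-np.sin(t),np.cos(t)]])
for tag in("top0","w1","s1"):
    W=np.load(tag+".npy"); L=(W[...,:2]-[372,-247])@R2.T; Z=W[...,2]
    m=(abs(L[...,1])<24)&(abs(L[...,0])<100)&(Z>95)&(Z<200); x=L[m][:,0]-16.3; z=Z[m]; print(tag,m.sum())
    for a in range(95,195,6):
        k=(z>=a)&(z<a+6)
        if k.sum()>4: print(a,k.sum(),np.percentile(x[k],[2,10,50,90]))
E
```

```text
top0 988
149 8 [ 2.   2.7 20.1 21.8]
155 288 [-7.4 -2.9 25.  80.7]
161 535 [-2.9 29.3 50.8 71.4]
167 59 [12.3 13.  16.  60.2]
173 26 [ 9.9 10.2 11.1 12.3]
179 67 [4.2 4.5 6.9 9.2]
185 5 [5.8 5.9 6.8 7.2]
w1 4338
155 770 [-7.9  1.1 22.9 81.7]
161 2527 [-5.  17.7 47.1 74.9]
167 611 [13.8 15.1 51.3 62.8]
173 91 [11.3 11.4 11.6 12.7]
179 300 [ 4.3  4.4  7.1 10.1]
185 39 [5.1 5.1 6.1 7.9]
s1 427
149 9 [ 0.1 11.1 17.8 18.7]
155 65 [-7.  -5.4  7.6 15.8]
161 186 [-5.2 -1.1 40.9 73.6]
167 94 [ 9.6 11.  49.1 62.7]
173 25 [ 5.9  7.4  8.4 10.9]
179 41 [ 4.8  5.5  7.1 10.5]
185 7 [3.8 3.9 5.1 7.6]
```

```bash
python3 - <<'E'
from h import *
np.set_printoptions(precision=0,suppress=True,linewidth=220)
T=np.array([328.9,-331.2,324.6]); M=R.from_euler("xyz",[-3.14025,.0003,.5801]).as_matrix()
for tag in("w1","s1"):
    W=np.load(tag+".npy"); Q=(W-T)@M; Q=Q[np.isfinite(Q[...,0])]
    Q=Q[(abs(Q[:,0])<130)&(abs(Q[:,1])<130)&(Q[:,2]<5)&(Q[:,2]>-260)]
    print(tag,len(Q))
    for a in range(0,-260,-10):
        k=(Q[:,2]<=a+5)&(Q[:,2]>a-5)
        for lo,hi in((-100,-62),(-62,-30),(-25,25),(30,62),(62,100)):
            kk=k&(Q[:,1]>lo)&(Q[:,1]<hi)
            if kk.sum()>3: print(a,(lo,hi),kk.sum(),np.percentile(Q[kk][:,0],[1,50,99]),end=" | ")
        print()
# hook shape
t=.583; R2=np.array([[np.cos(t),np.sin(t)],[-np.sin(t),np.cos(t)]])
W=np.load("w1.npy"); L=(W[...,:2]-[372,-247])@R2.T; Z=W[...,2]; x=L[...,0]-16.3
k=(x<3)&(x>-15)&(abs(L[...,1])<30)&(Z>100)&(Z<175); print("hook",k.sum(),np.percentile(L[k][:,1],[1,99]),np.percentile(x[k],[1,10,50]),np.percentile(Z[k],[1,50,99]))
E
```

```text
w1 66457
0 (-62, -30) 58 [-8.  7.  9.] | 0 (30, 62) 54 [-8.  5.  9.] | 
-10 (-62, -30) 200 [-8.  8.  9.] | -10 (30, 62) 204 [-8.  8.  9.] | 
-20 (-62, -30) 250 [-8.  8.  9.] | -20 (30, 62) 250 [-9.  8.  9.] | 
-30 (-62, -30) 300 [-9.  8.  9.] | -30 (30, 62) 298 [-8.  8.  9.] | 
-40 (-62, -30) 360 [-8.  8.  9.] | -40 (30, 62) 359 [-8.  8.  9.] | 
-50 (-62, -30) 443 [-8.  8.  9.] | -50 (30, 62) 437 [-9.  8.  9.] | 
-60 (-62, -30) 529 [-8.  8.  9.] | -60 (30, 62) 539 [-8.  8.  9.] | 
-70 (-62, -30) 632 [-3.  8. 10.] | -70 (30, 62) 617 [-3.  8.  9.] | 
-80 (-62, -30) 477 [-10.   9.   9.] | -80 (30, 62) 493 [-10.   9.   9.] | 
-90 (-62, -30) 244 [-12.  -6.   7.] | -90 (30, 62) 243 [-12.  -6.   2.] | 
-100 (-100, -62) 1062 [-5. 28. 33.] | -100 (-62, -30) 1021 [-11.   5.  33.] | -100 (30, 62) 888 [-10.   7.  33.] | -100 (62, 100) 993 [ 2. 29. 33.] | 
-110 (-100, -62) 4131 [-4. 25. 34.] | -110 (-62, -30) 3350 [-3. 32. 33.] | -110 (-25, 25) 3683 [20. 27. 28.] | -110 (30, 62) 3212 [ 2. 32. 33.] | -110 (62, 100) 3951 [ 1. 26. 34.] | 
-120 (-100, -62) 2947 [ 7. 23. 33.] | -120 (-62, -30) 10002 [
[... 2326 characters left out ...]
] | -190 (30, 62) 14 [-17. -14.   1.] | 
-200 (-62, -30) 30 [-22.  -8.  10.] | -200 (-25, 25) 215 [-38. -29. -15.] | -200 (30, 62) 27 [-18.  -1.  14.] | 
-210 (-62, -30) 5 [-16. -11.  -8.] | -210 (-25, 25) 146 [-35. -29. -18.] | -210 (30, 62) 8 [-10.  -4.   9.] | 
-220 (-25, 25) 135 [-35. -30. -19.] | -220 (30, 62) 13 [-12.  -4.   2.] | 
-230 (-25, 25) 25 [-57. -54. -18.] | 
-240 (-100, -62) 89 [-68. -63. -60.] | -240 (-62, -30) 112 [-63. -60. -56.] | -240 (-25, 25) 154 [-59. -56. -49.] | 
-250 (-100, -62) 147 [-69. -64. -60.] | -250 (-62, -30) 119 [-63. -60. -56.] | -250 (-25, 25) 178 [-61. -58. -52.] | -250 (30, 62) 24 [-54. -50. -48.] | 
hook 318 [-17.  15.] [-8. -7. -3.] [157. 162. 164.]
```

>>> {"api": "move_arm", "payload": {"moves": [[0.035,-0.035,0.03,0],[0.0505,-0.0455,0.07,0],[0.0505,-0.0455,0.12,0],[0.0505,-0.0455,0.165,0],[0.0505,-0.0455,0.21,0],[0.0505,-0.0455,0.24,0],[0.0505,-0.0455,0.258,0],[0.0505,-0.0455,0.263,0],[0.0505,-0.0455,0.264,0]], "jaw": 0.066}}

```text
clock: 2.0
eef_pos: [346.4, -265.3, 61.2]
eef_rot: [-3.141, 0.0, 0.58]
wrist_force: [0.8, 0.0, 0.6]
finger_gap: 66.2
finger_force: 0.0
```

>>> {"api": "move_arm", "payload": {"moves": [[0.002,0,0,0],[0.004,0,0,0],[0.006,0,0,0],[0.006,0,0,0]]}}

```text
clock: 2.4
eef_pos: [352.2, -261.7, 61.9]
eef_rot: [3.141, -0.0, 0.581]
wrist_force: [-0.1, 0.7, 0.5]
finger_gap: 66.1
finger_force: 0.0
```

>>> {"api": "move_arm", "payload": {"moves": [[0.002,0,0,0],[0.004,0,0,0],[0.006,0,0,0],[0.006,0,0,0]]}}

```text
clock: 2.8
eef_pos: [357.0, -258.3, 61.5]
eef_rot: [3.142, -0.0, 0.581]
wrist_force: [0.2, 0.7, -0.4]
finger_gap: 66.0
finger_force: 0.0
```

>>> {"api": "move_arm", "payload": {"moves": [[0.002,0,0,0],[0.004,0,0,0],[0.006,0,0,0],[0.006,0,0,0]]}}

```text
clock: 3.2
eef_pos: [362.0, -255.0, 61.4]
eef_rot: [-3.142, -0.0, 0.581]
wrist_force: [-0.7, 0.5, -0.2]
finger_gap: 66.1
finger_force: 0.0
```

```bash
python3 - <<'E'
from h import *
np.set_printoptions(precision=1,suppress=True,linewidth=220)
s=manip.read_state(); f,W,d=grab("wrist"); cv2.imwrite("pics/w2.png",f)
M=R.from_euler("xyz",s["eef_rot"]).as_matrix(); Q=(W-s["eef_pos"])@M; np.save("w2q.npy",Q)
for a in range(-150,20,8):
    k=(abs(Q[...,1])<26)&(Q[...,2]>a)&(Q[...,2]<=a+8)&(Q[...,0]>8)&(Q[...,0]<70)
    if k.sum()>5: print(a,k.sum(),np.percentile(Q[k][:,0],[1,10,50,90]))
k=(Q[...,0]>29)&(Q[...,0]<36)&(Q[...,2]>-125)&(Q[...,2]<-98); y=Q[k][:,1]; print("block inner",np.percentile(y[y<0],[99]),np.percentile(y[y>0],1))
k=(Q[...,2]>-18)&(Q[...,2]<-4)&(Q[...,0]>5)&(Q[...,0]<50)&(abs(Q[...,1])<26); print("roll y",np.percentile(Q[k][:,1],[2,98]),"x",np.percentile(Q[k][:,0],[2]))
E
```

```text
-134 1613 [17.3 17.8 19.1 22.7]
-126 9649 [17.  18.  37.1 39.2]
-118 11611 [20.9 23.2 39.6 42.3]
-110 10257 [42.5 43.6 62.1 68.7]
-102 11453 [46.1 47.3 54.2 61.8]
block inner [-2.9] 2.890405215665731Traceback (most recent call last):
  File "<stdin>", line 9, in <module>
    return _quantile_unchecked(
        a, q, axis, out, overwrite_input, method, keepdims, weights)
    return _ureduce(a,
                    func=_quantile_ureduce_func,
    ...<5 lines>...
                    overwrite_input=overwrite_input,
                    method=method)
    r = func(a, **kwargs)
    result = _quantile(arr,
                       quantiles=q,
    ...<2 lines>...
                       out=out,
                       weights=wgt)
    slices_having_nans = np.isnan(arr[-1, ...])
                                  ~~~^^^^^^^^^
IndexError: index -1 is out of bounds for axis 0 with size 0
```

View pics/w2.png

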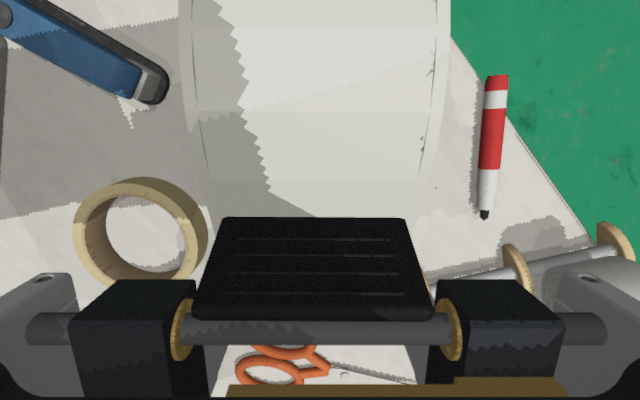

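The view shows the black tab (200–430, 218–320) just in front of the bar. The finger blocks clear its sides by a millimetre or two. I'll back off slightly and close.

>>> {"api": "move_arm", "payload": {"moves": [[-0.001,0,0.0005,0],[-0.001,0,0.0005,0],[-0.001,0,0.0005,0],[-0.001,0,0.0005,0],[-0.001,0,0.0005,0],[-0.001,0,0.0005,0],[-0.001,0,0.0005,0]], "jaw": 0.03, "squeeze": 35}}

```text
clock: 3.95
eef_pos: [361.0, -255.7, 61.0]
eef_rot: [3.142, 0.0, 0.581]
wrist_force: [-0.4, 0.1, 0.5]
finger_gap: 38.1
finger_force: 35.0
```

>>> {"api": "move_arm", "payload": {"moves": [[-0.001,0,-0.005,0],[-0.002,0,-0.015,0],[-0.002,0,-0.03,0],[-0.002,0,-0.045,0],[-0.01,0,-0.06,0],[-0.03,0,-0.065,0],[-0.055,0,-0.065,0],[-0.055,0,-0.065,0]]}}

```text
clock: 4.75
eef_pos: [313.7, -286.9, 126.9]
eef_rot: [3.141, 0.0, 0.579]
wrist_force: [-0.4, -0.4, -1.2]
finger_gap: 37.8
finger_force: 35.0
```

```bash
python3 - <<'E'
from h import *
f,W,d=grab("scene"); cv2.imwrite("pics/s2.png",cv2.resize(f[150:350,260:500],None,fx=3,fy=3))
s=manip.read_state();M=R.from_euler("xyz",s["eef_rot"]).as_matrix(); Q=(W-s["eef_pos"])@M; k=(abs(Q[...,1])<24)&(Q[...,0]>-25)&(Q[...,0]<60)&(Q[...,2]>-30)&(Q[...,2]<50); print(k.sum(),np.percentile(Q[k],[2,50,98],axis=0).round(1))
E
```

```text
416 [[ -9.4 -22.4 -23.9]
 [  6.7  -3.9 -10. ]
 [ 41.5  20.4  26.2]]
```

View pics/s2.png

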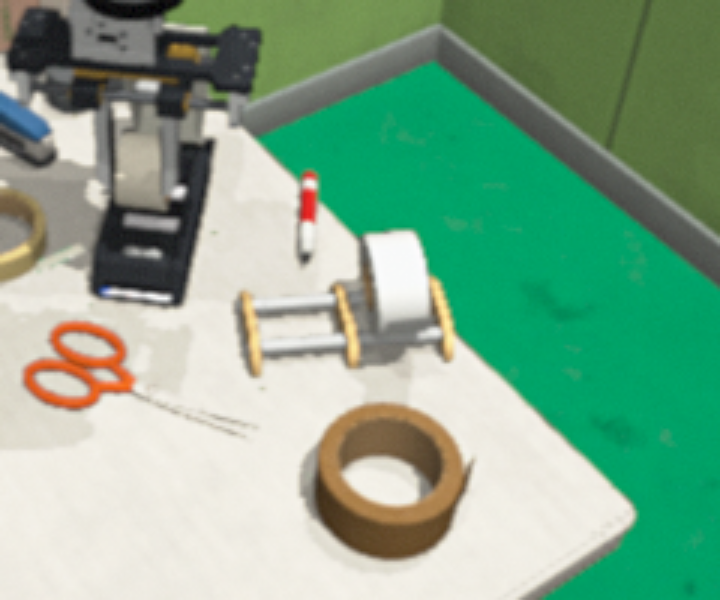

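The roll is held between the fingers (crop about (135,170)). Next I'll find the roll's offset in the hand.

```bash
cat > held.py <<'E'
from h import *
from scipy.optimize import least_squares
import sys
rad=float(sys.argv[1]); cams=sys.argv[2:]
s=manip.read_state();M=R.from_euler("xyz",s["eef_rot"]).as_matrix()
for c in cams:
    f,W,d=grab(c); Q=(W-s["eef_pos"])@M; hsv=cv2.cvtColor(f,cv2.COLOR_BGR2HSV)
    k=(abs(Q[...,1])<18)&(Q[...,0]>-40)&(Q[...,0]<80)&(Q[...,2]>-60)&(Q[...,2]<70); q=Q[k]
    b=min((least_squares(lambda p:np.hypot(q[:,0]-p[0],q[:,2]-p[1])-rad,[x0,z0],loss="soft_l1",f_scale=1.5) for x0 in(0,30) for z0 in(0,25)),key=lambda b:b.cost)
    ok=abs(b.fun)<3; print(c,k.sum(),ok.sum(),"centre tool x,z",b.x.round(1),"y",np.percentile(q[ok][:,1],[3,97]).round(1))
    cv2.imwrite(f"pics/held_{c}.png",f)
E
python3 held.py 30 scene top wrist
```

```text
scene 348 298 centre tool x,z [32.2  9.6] y [-16.8  13.4]
top 39 39 centre tool x,z [86.7 -3.4] y [-16.5  11. ]
wrist 6279 6021 centre tool x,z [30.7 11. ] y [-16.9  16.9]
```

>>> {"api": "move_arm", "payload": {"moves": [[-0.025,0.04,0,-0.08],[-0.045,0.085,0,-0.16],[-0.05,0.125,0.01,-0.256],[-0.0502,0.1422,0.02,-0.256],[-0.0502,0.1422,0.027,-0.256],[-0.0502,0.1422,0.027,-0.256]]}}

```text
clock: 5.55
eef_pos: [351.0, -431.0, 97.6]
eef_rot: [-3.139, -0.001, 0.837]
wrist_force: [-0.3, 0.5, -0.1]
finger_gap: 37.8
finger_force: 35.0
```

```bash
cat > look.py <<'E'
from h import *
np.set_printoptions(precision=1,suppress=True)
s=manip.read_state();M=R.from_euler("xyz",s["eef_rot"]).as_matrix()
f,W,d=grab("wrist"); cv2.imwrite("pics/w3.png",f); Q=(W-s["eef_pos"])@M; hsv=cv2.cvtColor(f,cv2.COLOR_BGR2HSV); Z=W[...,2]
m=(Z>6)&(Z<34)&(hsv[...,1]>70)&(hsv[...,0]>8)&(hsv[...,0]<28)&(abs(Q[...,0])<120)&(abs(Q[...,1])<160)
n,l,st,c=cv2.connectedComponentsWithStats(m.astype(np.uint8),connectivity=8)
for k in range(1,n):
    if st[k,4]>60:
        r=cv2.minAreaRect(Q[l==k][:,:2].astype(np.float32)); print("rib (tool)",st[k,4],np.round(r[0],1),np.round(r[1],1),round(r[2],1),np.percentile(Z[l==k],95))
m=(Z>50)&(Z<103)&(hsv[...,1]<50)&(Q[...,1]>30)&(Q[...,1]<120)&(Q[...,0]>-30)&(Q[...,0]<90); q=Q[m]; tz=41
from scipy.optimize import least_squares
if m.sum()>50:
    b=least_squares(lambda p:np.hypot(q[:,0]-p[0]-p[2]*(q[:,1]-76),q[:,2]-p[1])-41,[31,s["eef_pos"][2]-55,0],loss="soft_l1",f_scale=1.5); ok=abs(b.fun)<3
    print("full roll tool x,z,slope",b.x,ok.sum(),len(q),"y",np.percentile(q[ok][:,1],[2,98]))
E
python3 look.py; python3 held.py 30 wrist
```

```text
rib (tool) 998 [28.  39.5] [ 9.2 80.1] 89.7 29.240943982454013
rib (tool) 168 [ 58.9 117. ] [ 7.6 18.9] 85.4 25.78795124693601
rib (tool) 974 [ 27.3 -38.4] [ 7.4 80.1] 89.8 29.207041472327223
rib (tool) 1020 [  11.5 -147.1] [25.8 67.2] 89.9 10.41744393060157
rib (tool) 733 [-97.3  10.7] [55.5  9.1] 55.0 32.284184257860595
full roll tool x,z,slope [23.8 41.6  0. ] 7250 8950 y [52.6 90.6]
wrist 6027 6027 centre tool x,z [29.4 10.7] y [-16.9  16.9]
```

View pics/w3.png

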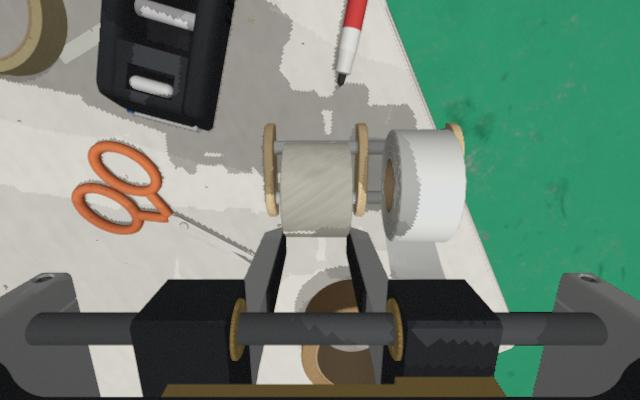

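The roll hangs over the free place (315,185), parallel to the ribs at (270,170) and (360,170). I'll lower it.

>>> {"api": "move_arm", "payload": {"moves": [[-0.003,0.0005,0.015,0],[-0.003,0.0005,0.03,0],[-0.003,0.0005,0.038,0],[-0.003,0.0005,0.042,0],[-0.003,0.0005,0.044,0],[-0.003,0.0005,0.045,0]]}}

```text
clock: 6.25
eef_pos: [349.5, -435.0, 54.2]
eef_rot: [3.141, 0.0, 0.837]
wrist_force: [-0.7, 0.5, 1.4]
finger_gap: 38.1
finger_force: 35.0
```

>>> {"api": "move_arm", "payload": {"moves": [[0,0,0.001,0],[0,0,0.0015,0],[0,0,0.0015,0]]}}

```text
clock: 6.55
eef_pos: [349.5, -435.1, 52.8]
eef_rot: [3.141, 0.0, 0.837]
wrist_force: [1.0, -0.6, 1.0]
finger_gap: 38.0
finger_force: 35.0
```

>>> {"api": "move_arm", "payload": {"moves": [[0,0,0.001,0],[0,0,0.001,0]]}}

```text
clock: 6.75
eef_pos: [349.4, -435.4, 52.0]
eef_rot: [3.14, 0.001, 0.837]
wrist_force: [-2.4, -2.3, 5.3]
finger_gap: 37.8
finger_force: 35.0
```

>>> {"api": "move_arm", "payload": {"moves": [[0,0,0,0],[0,0,0,0],[0,0,0,0],[0,0,0,0],[0,0,-0.015,0],[-0.01,0,-0.04,0],[-0.01,0,-0.08,0],[-0.01,0,-0.11,0],[-0.01,0,-0.11,0],[-0.01,0,-0.11,0]], "jaw": 0.056}}

```text
clock: 7.75
eef_pos: [342.8, -442.3, 162.4]
eef_rot: [3.14, 0.0, 0.837]
wrist_force: [-0.3, -0.3, 0.5]
finger_gap: 56.1
finger_force: 0.0
```

```bash
cat > look2.py <<'E'
from h import *
from scipy.optimize import least_squares
np.set_printoptions(precision=1,suppress=True)
s=manip.read_state();M=R.from_euler("xyz",s["eef_rot"]).as_matrix(); T=s["eef_pos"]; print(T,s["eef_rot"])
f,W,d=grab("wrist"); cv2.imwrite("pics/w4.png",f); Q=(W-T)@M; hsv=cv2.cvtColor(f,cv2.COLOR_BGR2HSV); Z=W[...,2]
for nm,y0,rad,h,lo,hi in(("old",0,30,42,-25,25),("full",76,41,55.5,40,115)):
    m=(Z>h-5)&(Z<h+rad+4)&(Q[...,1]>lo)&(Q[...,1]<hi)&(Q[...,0]>-40)&(Q[...,0]<100)&(hsv[...,1]<90); q=Q[m]
    b=least_squares(lambda p:np.hypot(q[:,0]-p[0]-p[2]*(q[:,1]-y0),q[:,2]-p[1])-rad,[35,T[2]-h,0],loss="soft_l1",f_scale=1); ok=abs(b.fun)<2.5
    e=np.percentile(q[ok][:,1],[2,98]); print(nm,"tool x,z,slope",b.x[:2],round(b.x[2],3),"height",T[2]-b.x[1],ok.sum(),len(q),"y",e, "x-range",np.percentile(q[:,0],[1,99]))
E
python3 look2.py; python3 look.py
```

```text
[ 342.8 -442.3  162.4] [3.1 0.  0.8]
old tool x,z,slope [ 39.9 118.9] 0.003 height 43.46317945763228 2780 2784 y [-18.6  19.4] x-range [12.5 69.8]
full tool x,z,slope [ 36.9 106.5] 0.003 height 55.8378970537984 4320 5834 y [51.2 89.2] x-range [-22.1  78. ]
rib (tool) 337 [ 46.6 117.8] [ 8.2 71.3] 85.7 29.501343074143733
rib (tool) 653 [ 41.1 -39.5] [ 7.9 79.8] 89.8 29.37183903648572
rib (tool) 635 [41.  37.8] [ 8.1 79.9] 90.0 29.430440667318088
rib (tool) 663 [  24.7 -147.7] [66.  24.6] 0.0 10.512010860158124
rib (tool) 589 [-83.   16.1] [72.  15.1] 62.2 32.618216539259855
full roll tool x,z,slope [ 36.3 105.2   0. ] 4501 5889 y [51.6 89.7]
```

View pics/w4.png

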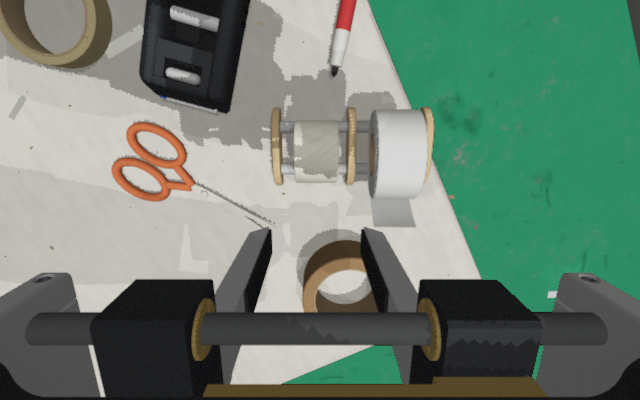

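The old roll sits on the rails between the two ribs (315,150), at a measured height of about 43 mm. The full roll is at (398,152). I'll go for it now.

>>> {"api": "move_arm", "payload": {"moves": [[0.003,0.03,0,0],[0.003,0.06,0.005,0],[0.0035,0.07,0.03,0],[0.0035,0.0703,0.07,0],[0.0035,0.0703,0.095,0],[0.0035,0.0703,0.108,0],[0.0035,0.0703,0.111,0],[0.0035,0.0703,0.111,0]], "jaw": 0.058}}

```text
clock: 8.65
eef_pos: [397.4, -486.9, 50.9]
eef_rot: [3.141, 0.0, 0.837]
wrist_force: [0.2, 0.5, 0.2]
finger_gap: 57.7
finger_force: 0.0
```

```bash
python3 held.py 41 wrist; python3 - <<'E'
from cell import manip
s=manip.read_state(); print(s["eef_pos"],s["wrist_force"],s["joints"].round(2))
E
```

```text
wrist 14034 10866 centre tool x,z [32.9 -5.4] y [-16.9  17. ]
[ 397.56267105 -487.1973776    51.58023244] [-0.50306852 -0.59248314 -0.76208039] [-0.94  0.63  1.42 -0.    1.09 -0.21]
```

>>> {"api": "move_arm", "payload": {"moves": [[-0.002,0,0,0],[-0.003,0,0,0],[-0.003,0,0,0]]}}

```text
clock: 9.0
eef_pos: [395.2, -489.4, 51.1]
eef_rot: [3.141, 0.0, 0.837]
wrist_force: [-0.6, 1.0, 0.3]
finger_gap: 57.9
finger_force: 0.0
```

>>> {"api": "move_arm", "payload": {"moves": [[0,0,0,0],[0,0,0,0],[0,0,0,0],[0,0,0,0],[0,0,0,0]], "jaw": 0.03, "squeeze": 50}}

```text
clock: 9.5
eef_pos: [395.3, -489.0, 50.5]
eef_rot: [3.142, -0.0, 0.837]
wrist_force: [-0.1, 0.4, 0.5]
finger_gap: 39.2
finger_force: 49.9
```

>>> {"api": "move_arm", "payload": {"moves": [[0,0,-0.005,0],[0,0,-0.02,0],[0,0,-0.045,0],[0,0,-0.07,0],[0,0,-0.09,0],[0,0,-0.09,0]]}}

```text
clock: 10.1
eef_pos: [396.0, -490.1, 144.5]
eef_rot: [3.136, 0.001, 0.837]
wrist_force: [0.5, -0.0, -1.3]
finger_gap: 39.3
finger_force: 49.9
```

```bash
python3 held.py 41 wrist scene; python3 - <<'E'
from h import *
t=.58; R2=np.array([[np.cos(t),np.sin(t)],[-np.sin(t),np.cos(t)]]); np.set_printoptions(precision=1,suppress=True,linewidth=200)
for c in("top","wrist"):
    f,W,d=grab(c); L=(W[...,:2]-[386.2,-238.9])@R2.T; Z=W[...,2]; near=(abs(L[...,0])<120)&(abs(L[...,1])<50)
    cv2.imwrite(f"pics/bay_{c}.png",f)
    m=near&(Z>36)&(Z<46); q=L[m]; print(c,m.sum(),"rim x",np.percentile(q[:,0],[1,99]),"y",np.percentile(q[:,1],[1,99]), "old in cradle visible?")
    m=near&(Z>150)&(Z<190)&(L[...,0]<20); q=L[m]; print(" tab",m.sum(),np.percentile(q[:,0],[1,5]) if m.any() else "")
    k=near&(Z>12)&(Z<30)&(abs(L[...,1])<30)&(abs(L[...,0])<48)
    if k.any(): print(" bay pts",k.sum(),np.percentile(L[k],[2,50,98],axis=0))
E
```

```text
wrist 14006 10928 centre tool x,z [35.2 -6. ] y [-16.8  16.9]
scene 494 318 centre tool x,z [38.9 -3. ] y [-16.4  16.4]
top 909 rim x [-87.1  54.9] y [-38.5  39.6] old in cradle visible?
 tab 303 [-7.9 -6.2]
 bay pts 137 [[-47.5 -23.5]
 [-22.1  -0.9]
 [ -6.2  22.9]]
wrist 6180 rim x [-87.1  -9.2] y [-39.9  36.4] old in cradle visible?
 tab 0 
 bay pts 1186 [[-45.4 -15.7]
 [-24.2  14.5]
 [-15.4  25.1]]
```

>>> {"api": "move_arm", "payload": {"moves": [[0.005,-0.04,0,0],[0.015,-0.08,0,0.06],[0.03,-0.12,0,0.13],[0.05,-0.16,0.01,0.2],[0.065,-0.19,0.025,0.257],[0.0734,-0.2034,0.04,0.257],[0.0734,-0.2034,0.05,0.257],[0.0734,-0.2034,0.05,0.257],[0.0734,-0.2034,0.05,0.257]]}}

```text
clock: 11.2
eef_pos: [293.7, -299.1, 90.5]
eef_rot: [-3.141, 0.0, 0.58]
wrist_force: [0.6, 0.5, -1.1]
finger_gap: 39.4
finger_force: 49.9
```

```bash
python3 held.py 41 wrist; python3 - <<'E'
from h import *
s=manip.read_state(); T=s["eef_pos"]; t=s["eef_rot"][2]; d=T[:2]-[386.2,-238.9]; c,sn=np.cos(.58),np.sin(.58)
print(s["clock"],T,t,"px,py",d[0]*c+d[1]*sn,-d[0]*sn+d[1]*c, s["wrist_force"])
M=R.from_euler("xyz",s["eef_rot"]).as_matrix()
f,W,_=grab("wrist"); Q=(W-T)@M; Z=W[...,2]; cv2.imwrite("pics/w5.png",f)
k=(Z>36)&(Z<46)&(Q[...,0]>15)&(Q[...,0]<110)&(abs(Q[...,1])<50); q=Q[k]; print("rim in tool y",np.percentile(q[:,1],[1,99]),"x",np.percentile(q[:,0],1), cv2.minAreaRect(q[:,:2].astype(np.float32))[2])
E
```

```text
wrist 14020 10920 centre tool x,z [35.3 -6.1] y [-16.8  16.9]
11.25 [ 293.73285051 -299.12356658   90.66423972] 0.5795020361154042 px,py -110.34927293266782 0.2994471968811254 [ 0.03556646  0.09305127 -1.11604933]
rim in tool y [-39.75364007  39.63239   ] x 26.58668829387365 0.22634439170360565
```

View pics/w5.png

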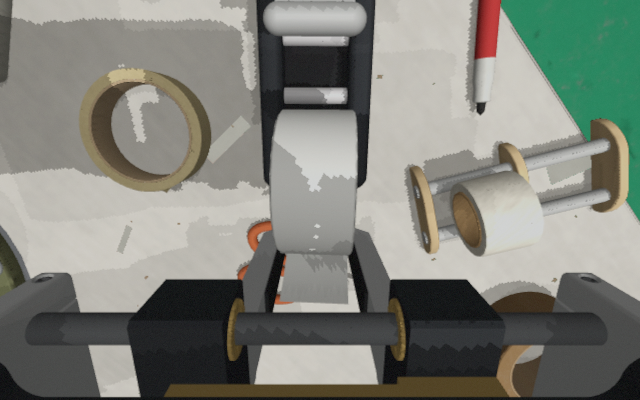

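The roll is centred and square to the printer: both rollers are visible at rows 40 and 95, and the rim is symmetric. The old roll is still resting in the cradle (495,215). I'll move in and lower it.

>>> {"api": "move_arm", "payload": {"moves": [[0.02,0,0,0],[0.045,0,0,0],[0.062,0,0,0],[0.07,0,0,0],[0.0725,0,0,0],[0.0725,0,0,0]]}}

```text
clock: 11.9
eef_pos: [353.9, -258.8, 90.5]
eef_rot: [-3.142, 0.0, 0.58]
wrist_force: [-0.7, -1.0, -0.2]
finger_gap: 39.3
finger_force: 49.9
```

>>> {"api": "move_arm", "payload": {"moves": [[0,0,0.006,0],[0,0,0.014,0],[0,0,0.021,0],[0,0,0.026,0],[0,0,0.028,0],[0,0,0.029,0],[0,0,0.029,0]]}}

```text
clock: 12.6
eef_pos: [354.1, -258.6, 61.4]
eef_rot: [-3.142, 0.0, 0.58]
wrist_force: [-0.9, 0.2, -1.0]
finger_gap: 39.0
finger_force: 49.9
```

>>> {"api": "move_arm", "payload": {"moves": [[0,0,0.001,0],[0,0,0.002,0],[0,0,0.003,0],[0,0,0.003,0]]}}

```text
clock: 13.0
eef_pos: [354.0, -258.7, 58.5]
eef_rot: [3.141, 0.0, 0.58]
wrist_force: [-1.8, 0.0, 1.6]
finger_gap: 38.8
finger_force: 49.9
```

```bash
python3 held.py 41 wrist scene
```

```text
wrist 530 530 centre tool x,z [ 17.2 -41.2] y [-16.6  17. ]
scene 554 138 centre tool x,z [28.1 -0.6] y [-17.   15.1]
```

>>> {"api": "move_arm", "payload": {"moves": [[0.0005,0,0.001,0],[0.0005,0,0.001,0]]}}

```text
clock: 13.3
eef_pos: [354.1, -258.8, 57.9]
eef_rot: [3.141, 0.001, 0.58]
wrist_force: [-10.0, -4.9, 10.1]
finger_gap: 38.9
finger_force: 50.0
```

>>> {"api": "move_arm", "payload": {"moves": [[0,0,0,0],[0,0,0,0],[0,0,0,0],[0,0,0,0],[0,0,0,0],[-0.01,0,0,0],[-0.03,0,0,0],[-0.06,0,0,0],[-0.09,0,0,0],[-0.09,0,-0.02,0],[-0.09,0,-0.02,0]], "jaw": 0.06}}

```text
clock: 14.4
eef_pos: [278.9, -308.9, 79.0]
eef_rot: [3.139, -0.0, 0.578]
wrist_force: [0.4, 0.3, -0.3]
finger_gap: 60.1
finger_force: 0.0
```

```bash
cat > seat.py <<'E'
from h import *
from scipy.optimize import least_squares
np.set_printoptions(precision=1,suppress=True)
c,s=np.cos(.58),np.sin(.58); R2=np.array([[c,s],[-s,c]])
for cam in("wrist","top","scene"):
    f,W,d=grab(cam); cv2.imwrite(f"pics/seat_{cam}.png",f); L=(W[...,:2]-[386.2,-238.9])@R2.T; Z=W[...,2]
    k=(Z>48)&(Z<108)&(abs(L[...,0])<45)&(abs(L[...,1])<28); q=np.c_[L[k],Z[k]]
    if len(q)<30: print(cam,len(q)); continue
    b=least_squares(lambda p:np.hypot(q[:,0]-p[0]-p[2]*q[:,1],q[:,2]-p[1])-41,[0,63,0],loss="soft_l1",f_scale=1); ok=abs(b.fun)<2.5
    print(cam,len(q),ok.sum(),"x,z",b.x[:2],"slope",round(b.x[2],3),"y",np.percentile(q[ok][:,1],[2,98]))
    k=(abs(L[...,1])<24)&(Z>172)&(Z<190)&(abs(L[...,0])<40); print("  tab",k.sum(),np.percentile(L[k][:,0],[2,50,98]) if k.any() else "",np.percentile(Z[k],[2,98]) if k.any() else "")
E
python3 seat.py
```

```text
wrist 8317 8205 x,z [-2.4 63.1] slope 0.082 y [-16.7  21.3]
  tab 0  
top 337 313 x,z [-2.7 61.6] slope 0.086 y [-16.7  21.7]
  tab 102 [ 4.2  8.1 12.4] [172.6 184.8]
scene 118 81 x,z [-0.3 64. ] slope 0.038 y [-7.9 22.8]
  tab 22 [3.1 7.1 9.5] [173.  186.5]
```

The full roll is seated, off by x −2.5, y +2, z 63, with a tilt of 0.08 rad. Now the cover: I'll go behind the tab with the fingers shut.

>>> {"api": "move_arm", "payload": {"moves": [[0,0,-0.045,0],[0,0,-0.09,0],[0,0,-0.135,0],[0.02,0,-0.161,0],[0.065,0,-0.161,0],[0.11,0,-0.161,0],[0.15,0,-0.161,0],[0.164,0,-0.155,0],[0.164,0,-0.13,0],[0.164,0,-0.105,0],[0.164,0,-0.101,0],[0.164,0,-0.101,0]], "jaw": 0}}

```text
clock: 15.75
eef_pos: [416.0, -217.7, 177.9]
eef_rot: [-3.14, 0.001, 0.58]
wrist_force: [0.7, -1.1, 0.5]
finger_gap: 0.6
finger_force: 0.0
```

```bash
python3 - <<'E'
from h import *
s=manip.read_state(); T=s["eef_pos"]; d=T[:2]-[386.2,-238.9]; c,sn=np.cos(.58),np.sin(.58)
print(s["clock"],T,s["eef_rot"],"px,py",d[0]*c+d[1]*sn,-d[0]*sn+d[1]*c, s["wrist_force"],s["finger_gap"])
px=d[0]*c+d[1]*sn
for th in(1.155,1.0,.85,.7,.55,.4,.25,.1,0,-.03):
    print(th,round(63-(143*np.cos(th)-5*np.sin(th))+8-px,1),round(T[2]-(45+143*np.sin(th)+5*np.cos(th)),1))
E
```

```text
15.75 [ 416.00830417 -217.69596907  177.93573172] [-3.14007042e+00  7.96862560e-04  5.79888818e-01] px,py 36.55384960223314 1.400715702625309 [ 0.73158034 -1.10027249  0.49864161] 0.5728878620576562
1.155 -18.7 0.1
1.0 -38.6 9.9
0.85 -56.2 22.2
0.7 -71.7 37.0
0.55 -84.9 53.9
0.4 -95.3 72.6
0.25 -102.9 92.7
0.1 -107.3 113.7
0 -108.6 127.9
-0.03 -108.6 132.2
```

>>> {"api": "move_arm", "payload": {"moves": [[-0.01,0,0,0],[-0.019,0,0.0,0],[-0.029,0,0.005,0],[-0.0386,0,0.01,0],[-0.0475,0,0.0158,0],[-0.056,0,0.022,0],[-0.064,0,0.029,0],[-0.0715,0,0.037,0]]}}

```text
clock: 16.55
eef_pos: [356.0, -257.3, 140.8]
eef_rot: [3.142, 0.0, 0.58]
wrist_force: [0.2, -0.7, 0.8]
finger_gap: 0.6
finger_force: 0.5
```

```bash
python3 - <<'E'
from h import *
t=.58; R2=np.array([[np.cos(t),np.sin(t)],[-np.sin(t),np.cos(t)]]); np.set_printoptions(precision=1,suppress=True,linewidth=200)
s=manip.read_state();M=R.from_euler("xyz",s["eef_rot"]).as_matrix()
f,W,d=grab("wrist"); cv2.imwrite("pics/w6.png",f); L=(W[...,:2]-[386.2,-238.9])@R2.T; Z=W[...,2]; Q=(W-s["eef_pos"])@M
f2,W2,d=grab("scene"); cv2.imwrite("pics/s6.png",cv2.resize(f2[100:300,220:460],None,fx=3,fy=3))
print(s["eef_pos"])
L2=(W2[...,:2]-[386.2,-238.9])@R2.T; z2=W2[...,2]
k=(L2[...,1]<-14)&(L2[...,1]>-27)&(z2>100)&(z2<170)&(L2[...,0]<0)&(L2[...,0]>-80)
for a in range(-80,0,6):
    j=k&(L2[...,0]>=a)&(L2[...,0]<a+6)
    if j.sum()>2: print(a,j.sum(),np.percentile(z2[j],[10,50,90]))
E
```

```text
[ 356.  -257.3  140.8]
-56 4 [140.2 141.9 144.1]
-50 6 [139.7 141.6 143. ]
-32 7 [117.9 120.7 124.9]
-26 16 [125.6 128.  134.3]
-20 23 [129.  135.  139.3]
-14 26 [111.3 139.  145.2]
-8 14 [142.3 145.  148.3]
-2 4 [148.1 149.2 150.9]
```

View pics/s6.png

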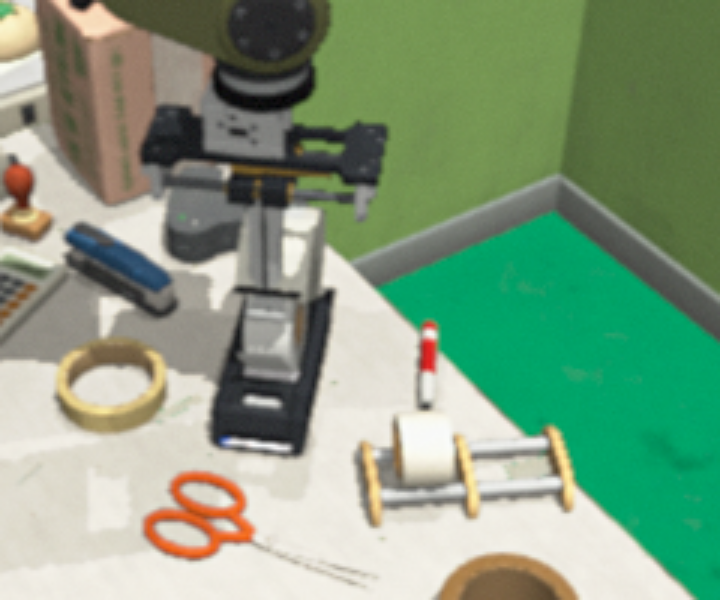

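The tab's front edge is being pushed down by the fingers as intended (crop about (265,295)). The roll is in the bay and the old roll is in the cradle. I'll continue along the arc.

>>> {"api": "move_arm", "payload": {"moves": [[-0.007,0,0.008,0],[-0.0134,0,0.0169,0],[-0.019,0,0.026,0],[-0.0238,0,0.0356,0],[-0.028,0,0.0456,0],[-0.0314,0,0.0557,0],[-0.034,0,0.066,0],[-0.035,0,0.072,0]]}}

```text
clock: 17.45
eef_pos: [326.9, -276.1, 68.4]
eef_rot: [-3.141, 0.0, 0.58]
wrist_force: [0.4, 0.3, 1.5]
finger_gap: 0.5
finger_force: 0.7
```

>>> {"api": "move_arm", "payload": {"moves": [[-0.001,0,0.006,0],[-0.0015,0,0.011,0],[-0.0018,0,0.016,0],[-0.002,0,0.018,0]]}}

```text
clock: 17.85
eef_pos: [325.5, -277.0, 50.9]
eef_rot: [-3.141, 0.0, 0.58]
wrist_force: [-0.5, 0.1, -0.3]
finger_gap: 0.5
finger_force: 0.0
```

>>> {"api": "move_arm", "payload": {"moves": [[0,0,0.001,0],[0,0,0.002,0],[0,0,0.002,0]]}}

```text
clock: 18.15
eef_pos: [325.6, -277.2, 49.5]
eef_rot: [3.142, 0.0, 0.58]
wrist_force: [-1.1, 1.5, 1.2]
finger_gap: 0.4
finger_force: 1.0
```

>>> {"api": "move_arm", "payload": {"moves": [[0,0,0.001,0],[0,0,0.002,0],[0,0,0.003,0],[0,0,0.003,0]]}}

```text
clock: 18.55
eef_pos: [325.7, -277.2, 46.6]
eef_rot: [3.141, -0.0, 0.58]
wrist_force: [-2.2, 1.7, 6.4]
finger_gap: 0.3
finger_force: 3.4
```

>>> {"api": "move_arm", "payload": {"moves": [[0,0,0.001,0],[0,0,0.002,0],[0,0,0.002,0]]}}

```text
clock: 18.85
eef_pos: [325.7, -277.3, 44.8]
eef_rot: [3.141, 0.0, 0.58]
wrist_force: [-3.0, 1.6, 9.9]
finger_gap: 0.5
finger_force: 4.9
```

```bash
cat > cov.py <<'E'
from h import *
t=.58; R2=np.array([[np.cos(t),np.sin(t)],[-np.sin(t),np.cos(t)]]); np.set_printoptions(precision=1,suppress=True,linewidth=200)
s=manip.read_state(); print(s["clock"],s["eef_pos"],s["wrist_force"])
for c in("scene","wrist","top"):
    f,W,d=grab(c); cv2.imwrite(f"pics/cov_{c}.png",f); L=(W[...,:2]-[386.2,-238.9])@R2.T; Z=W[...,2]
    for y0,y1 in((-27,-14),(14,27)):
        k=(L[...,1]>y0)&(L[...,1]<y1)&(Z>30)&(Z<75)&(L[...,0]>-90)&(L[...,0]<-58)
        o=[(a,int(k2.sum()),float(np.round(np.median(Z[k2]),1))) for a in range(-90,-58,6) if (k2:=k&(L[...,0]>=a)&(L[...,0]<a+6)).sum()>3]
        print(c,y0,o)
    k=(abs(L[...,1])<25)&(Z>80)&(Z<140)&(abs(L[...,0])<60); print(" dome top",np.percentile(Z[k],98) if k.any() else "")
E
python3 cov.py
```

```text
18.85 [ 325.7 -277.3   44.8] [-3.   1.6  9.9]
scene -27 [(-90, 16, 35.5), (-84, 17, 42.2), (-78, 9, 43.2), (-72, 9, 44.3), (-66, 10, 44.6), (-60, 7, 43.6)]
scene 14 [(-90, 24, 36.8), (-84, 20, 46.1), (-78, 10, 46.3), (-66, 7, 44.8)]
 dome top 118.34005937708773
wrist -27 [(-90, 26, 44.1), (-84, 65, 44.6), (-78, 77, 44.9), (-72, 42, 45.1), (-60, 16, 73.8)]
wrist 14 [(-78, 18, 44.5), (-72, 16, 44.7), (-60, 58, 73.5)]
 dome top 117.93176386091115
top -27 []
top 14 []
 dome top 117.56457559053683
```

>>> {"api": "move_arm", "payload": {"moves": [[0,0,-0.002,0],[0,0,-0.004,0],[0,0,-0.006,0],[0,0,-0.01,0],[0,0,-0.015,0],[0,0,-0.015,0],[0,0,-0.015,0],[0,0,-0.015,0]]}}

```text
clock: 19.8
eef_pos: [325.6, -277.1, 59.3]
eef_rot: [-3.141, 0.0, 0.58]
wrist_force: [-0.8, 0.4, -0.1]
finger_gap: 0.2
finger_force: 0.0
```

```bash
python3 cov.py
```

```text
19.8 [ 325.6 -277.1   59.3] [-0.8  0.4 -0.1]
scene -27 [(-90, 26, 37.4), (-84, 16, 42.4), (-78, 9, 50.9), (-72, 9, 49.2), (-66, 13, 48.9), (-60, 4, 51.7)]
scene 14 [(-90, 29, 37.5), (-84, 20, 50.9), (-78, 8, 51.7), (-72, 9, 51.0), (-66, 5, 51.9)]
 dome top 118.1701621172602
wrist -27 [(-90, 53, 50.5), (-84, 84, 50.7), (-78, 77, 50.7), (-72, 80, 50.7), (-60, 14, 74.2)]
wrist 14 [(-90, 46, 50.5), (-84, 67, 50.9), (-78, 18, 50.1), (-72, 40, 50.5), (-66, 4, 63.0), (-60, 44, 73.6)]
 dome top 120.54208054530572
top -27 []
top 14 []
 dome top 120.60371458971704
```

The cover stays at 50.6 mm with a flat tab and no contact, so it is latched. I'll retreat and verify.

>>> {"api": "move_arm", "payload": {"moves": [[-0.005,0,-0.03,0],[-0.015,0,-0.07,0],[-0.025,0,-0.12,0],[-0.03,0,-0.16,0],[-0.03,0,-0.18,0],[-0.03,0,-0.18,0],[-0.03,0,-0.18,0]]}}

```text
clock: 20.65
eef_pos: [300.4, -293.4, 238.7]
eef_rot: [-3.141, 0.0, 0.58]
wrist_force: [1.2, 0.2, -0.1]
finger_gap: 0.3
finger_force: 0.0
```

```bash
python3 cov.py; python3 - <<'E'
from h import *
from scipy.optimize import least_squares
# old roll in the cradle frame (yaw .836, centre at the middle rib)
c,s=np.cos(.836),np.sin(.836); R2=np.array([[c,s],[-s,c]])
f,W,d=grab("wrist"); L=(W[...,:2]-[398.8,-436.2])@R2.T; Z=W[...,2]; k=(abs(L[...,0])<40)&(L[...,1]>10)&(L[...,1]<70)&(Z>38)&(Z<80); q=np.c_[L[k],Z[k]]
b=least_squares(lambda p:np.hypot(q[:,0]-p[0]-p[2]*(q[:,1]-38),q[:,2]-p[1])-30,[0,42,0],loss="soft_l1",f_scale=1); ok=abs(b.fun)<2.5
print("old",b.x.round(2),ok.sum(),len(q),np.percentile(q[ok][:,1],[2,98]).round(1))
E
```

```text
20.65 [ 300.4 -293.4  238.7] [ 1.2  0.2 -0.1]
scene -27 [(-90, 18, 35.2), (-84, 21, 42.1), (-78, 9, 48.6), (-72, 11, 50.3), (-66, 11, 50.7), (-60, 5, 50.3)]
scene 14 [(-90, 20, 38.2), (-84, 20, 46.0), (-78, 11, 50.9), (-72, 7, 51.5), (-66, 11, 51.1)]
 dome top 121.33057746122581
wrist -27 [(-90, 21, 50.5), (-84, 49, 50.8), (-78, 50, 50.8), (-72, 40, 50.8), (-66, 34, 50.7), (-60, 13, 51.0)]
wrist 14 [(-90, 22, 50.8), (-84, 55, 50.9), (-78, 55, 50.8), (-72, 37, 50.9), (-66, 17, 50.9), (-60, 17, 73.6)]
 dome top 120.60667847972829
top -27 []
top 14 [(-72, 10, 50.8), (-66, 9, 48.9), (-60, 6, 71.3)]
 dome top 119.88342764132553
old [-2.26 43.48 -0.  ] 1686 1810 [18.4 56.9]
```

View pics/cov_wrist.png

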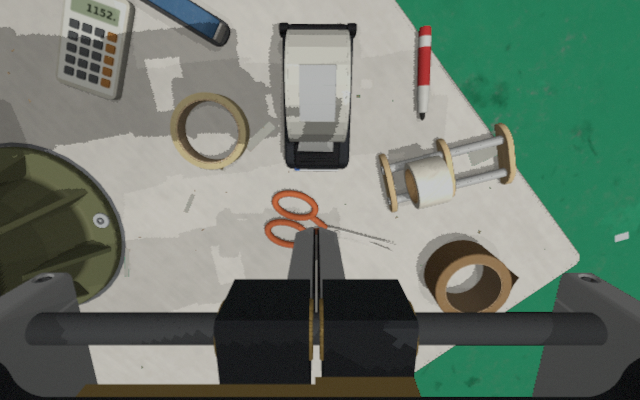

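The cover is shut over the roll (318,95), the old roll is in the cradle (430,180), and the bystanders haven't moved.

```bash
python3 -c "
from cell import manip
print(manip.sign_off())"
```

```text
the job is handed in; nothing more can be done
None
```

I handed the job in at about 21 s (the sign-off gave no pass/fail result): the old roll stands on the cradle rails, the full roll sits about 3 mm off the seat with its axis about 0.08 rad off (both measured before the cover went down), the cover stays shut on its own, and the bystanders look unmoved.

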